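# Check a study-room pass back in and snap it on the key board

### The job

A study-room pass, the tall wooden paddle with the barcode label, has been returned to the slotted block: take it out and show its label square to the face of the reader standing in front of the key board, about 6 cm away, holding it still there for a second. Then hang it up on the one empty snap hook of the key board, its label facing out like the others: push its eye in gently against the sprung gate until it is inside the hook and the gate has snapped shut, and let it hang freely. Leave the short tags, the other passes and the things around where they are.

Things in the scene. Friction and masses are not known exactly. Their poses are not given: they have to be found in the camera images.
- room_pass: Returned pass: wooden paddle 42 mm wide (y), 7 thick (x), 96 tall (z), 50-100 g. Origin: middle of its lower edge. Solid plate z 0-58 mm; above it two side legs 9 mm wide and a round 6 mm top bar enclose the eye, 24 wide x 32 mm high, open along x. Barcode label on the -x face. Starts upright, 28 mm deep in one of the block's slots, the only tall paddle there. Grip across its width, best by the legs.
- pass_eye (a point): Centre of the 6 mm round top bar of the pass's eye, 93 mm above the pass's lower edge; axes as the pass. This bar is pushed in past the gate and rests in the hook.
- pass_label (a point): Centre of the barcode label on the pass's -x face, 30 mm above its lower edge; axes as the pass.
- pass_read (a point): Point 60 mm straight out in front of the label (to the pass's -x): it lies on the reader's window when the label is shown well.
- slot_block: Fixed wooden block, 132 (x) x 70 (y) x 42 mm, origin under its middle, on the desk. Three slots 9 x 45 mm, 28 mm deep, long side along y, 38 mm apart along x, hold the tall pass and the two short tags in any order, label and discs towards the block's -x. Block and reader stand to the left and right in front of the key board, either way round.
- short_tag_1: Short wooden locker tag, 42 wide, 7 thick, 58 mm tall, with a steel disc and no label, upright in the slotted block; leave it there. Origin: middle of its lower edge.
- short_tag_2: Another short locker tag like short_tag_1; leave it there.
- reader: Desk reader on a steel foot in front of the key board, fixed, 72 x 82 x 144 mm, upright black head 56 mm wide; its face looks along its -x. Origin under the foot's middle, on the desk.
- reader_window (a point): Centre of the reader's face, 95 mm above the desk; axes as the reader: the face looks along -x.
- hook_free: Empty snap hook, fixed on the key board, on any of its three places 85 mm apart. 6 mm steel wire in its x-z plane, mouth to -x, mid plane y = 0. Origin: nose line x = 0, seat level z = 0 (top of the wire in the bowl, 130 mm above the desk). Nose top z = 12 mm, underside z = -6, spine's inner face x = 25, hook top z = 47. Stem back to the board, whose face is at x = 56, top at z = 38 mm.
- hook_mouth (a point): Mouth of the empty hook, on the nose line (x = 0), 21 mm above the seat; axes as the hook. The eye's bar goes in here along the hook's +x, 5 mm higher or lower at most (lower it meets the nose, higher the pass's plate meets the hook's underside), until it is 10 to 14 mm past this point; then it goes down to the seat.
- hook_seat (a point): Where the eye's bar rests when hung: its axis 3 mm above the seat wire, at the bowl's middle, 14 mm behind the nose line; axes as the hook. The bowl is 22 mm wide inside. The gate springs shut once the bar is below its lower end.
- hook_free_gate (a joint): Angle of the empty hook's sprung gate, a 5 mm steel pin hanging from its hinge (40 mm above the seat, on the nose line) down to the nose: 0 shut, up to 1.1 rad as its lower end is pushed inward (hook's +x). Spring 0.04 N m shut, 0.13 N m fully open: about 2 to 8 N on the bar. It cannot open outward.
- hung_pass_1: A pass like room_pass, already hanging on another hook; leave it. Origin: middle of its lower edge.
- hung_pass_2: The other hanging pass; leave it.
- key_board: Key board, fixed: wooden foot 125 (x) x 268 (y) x 10 mm, grey upright board 12 mm thick, its top 168 mm above the desk, its front looking to -x (towards the robot) with three snap hooks standing out of it. Origin under the middle of the foot, on the desk.
- pen_pot: Pen pot with pens, 83 mm across and 146 mm tall, to the right of the key board; leave it. Origin under its middle.
- glue: Glue stick standing upright, 27 mm across, 91 mm tall; leave it. Origin under its middle.
There are look-alikes about, which are no part of the job. Leave any orange look-alike of the reader alone.

How it is judged:
By the outcome, as a careful person would: the job done as asked, in the order asked, and still so for the second after the job is handed in, with the robot touching nothing.
It also fails if it takes over 61 s, if anything falls off the work surface, if the arm or the gripper's body presses on something with over 40 N, if the wrist force passes 120 N, or if a joint passes its speed limit or range.

### The arm

A 6-joint arm with a two-finger parallel gripper is mounted at the origin on a cart in front of the work surface, level with it; the furniture and walls round the work are solid. World frame = base frame: x ahead of the robot, y to its left, z up, the work surface at z = 0. Lengths are in m, angles in degrees, forces in N, time in s.
With the tool pointing down it reaches from about 0.35 to 0.875 m from the base axis. Payload 4.2 kg.
Tool frame: the origin (TCP) lies at the very end of the fingers, on their centre line; the grasp point (between the pads) lies 19 mm behind it; z points along the fingers, y is the line along which they close (so a half turn about z gives the same grasp; the last joint's range is limited). The gripper opens to 87 mm and grips with 3 to 60 N. Pads are 19 mm wide; open, the fingers measure 117 mm over their backs; the gripper's body (75 mm by 190 mm) begins 51 mm behind the grasp point.
Start: joints at [-61.158, 22.042, 0.453, 0, -68.411, -14.817], TCP at [0.151, -0.606, 0.223] pointing down, gripper open.
Joint ranges: [-179.83, 179.83], [-69.29, 118.12], [-61.27, 80.66], [-181.25, 117.63], [-171.15, -9.14], [-177.46, 177.46]. Speed limits (degrees/s): [159.86, 159.86, 180, 180, 180, 180].

### API

Orientations are given as a 3x3 rotation matrix whose columns are the frame's x, y, z axes.
In Python, from station import sense, cams, r gives the robot as it stands. The module is installed in compiled form; this text tells all that it offers.
- The arm moves only by the tool step_arm, never from a script. Its argument "targets" is text: rows parted by semicolons, each of 4 numbers parted by spaces: the shift along the tool's x, y, z in cm, then the turn about the tool's z in degrees. In form: x y z turn; .... A call has 1 to 12 rows; each row shifts and turns the commanded pose from where the row before left it, along the tool's axes as they then stand; what a row does not reach is not made up. A row lasts 1/12 s, in which the tool goes at most 41.7 mm and 7.16 degrees, less where a joint would pass 70% of its speed; a pose out of reach is approached as far as the arm can. A call with a gripper value outside its range is refused whole. "claw" is the finger opening in cm, from 0 to 8.7, set as the call begins (left out, the last holds). The fingers move at their own pace and stop on an object; the grip force is fixed at half the most. Time passes only in rows, so rows that do not move let the fingers close. It gives the time, the measured TCP pose, the force, the opening and the grip force at its end, in the units of the state.
- sense(): the state, without advancing time (a new reading comes with each control period).
- cams.capture(name): name is "scene" or "top" or "wrist"; returns a dict with "frame" (480x640x3 uint8, blue, green, red), "vertical_fov" (degrees; the focal length in pixels is half the picture's height over the tangent of half this angle, whatever the lens; pixels are square), "cx", "cy" (the principal point, pixels), "eye" and "rotation" of the camera in the world; the wrist camera has in their place "tool_from_camera" (4x4, takes a point from camera to tool coordinates, whose origin is the TCP and whose axes are the flange's). Camera axes: x right, y down, z forward; pixel columns grow to the right and rows downward; lengths in m; the calibration is good to about 2 mm. A picture is of the moment at which its call begins: read the wrist's pose just before it. There is no depth.
- r.finish_job(): hands the job in; it is judged then, once.
The state is a dict: "time_s": time; "joints": joint angles; "joint_velocities": joint speeds; "effort": joint torques, N m; "tcp_pos": TCP position; "ee_rot": TCP orientation; "wrist_force": force on the tool from outside, world axes, zero at the start; "moment": the same for the moment, N m; "gripper_width": opening from 0.0 (shut) to 1.0 (fully open); "gripper_force": force on a finger pad.
Only numpy, scipy, OpenCV 4.12 (cv2) and the standard library are available. Lean on these libraries where they do the work, as an engineer would, in place of code of your own. Each camera call takes 0.05 s, during which the arm holds its last target. There are 200 camera calls.

## Working session

There is one attempt and no reset: what is moved stays moved. The work goes in short steps, Python scripts to look and compute and a tool call to move; the robot and the scene stay as the last step left them, time stands still between calls to the robot, and variables do not carry over. Pictures are saved under pics/ and viewed, at most 10 in all, crops included, and the job is handed in when it is done.

Besides the shell and the picture viewer there is one more tool, called after "Request:" as a command line: name --argument value ..., lists and objects as JSON in quotes. step_arm: Moves the arm, as the interface text tells. Its arguments: {"type":"object","properties":{"targets":{"type":"string"},"claw":{"type":"number"}},"required":["targets"]}

```bash
mkdir -p pics; cat > h.py <<'E'
import numpy as np,cv2
from station import sense,cams,r
def cap(n,f):
    s=sense(); d=cams.capture(n); cv2.imwrite('pics/'+f+'.png',d['frame'])
    if n=='wrist':
        T=np.array(d['tool_from_camera']); R=np.array(s['ee_rot']); p=np.array(s['tcp_pos'])
        d['eye']=p+R@T[:3,3]; d['rotation']=R@T[:3,:3]
    k={a:np.array(d[a]) for a in('vertical_fov','cx','cy','eye','rotation')}
    np.savez('pics/'+f+'.npz',**k); return d
def ld(f): return dict(np.load('pics/'+f+'.npz'))
def foc(c): return 240/np.tan(np.radians(float(c['vertical_fov']))/2)
def ray(c,u,v):
    d=np.array([(u-c['cx'])/foc(c),(v-c['cy'])/foc(c),1.]); return np.array(c['rotation'])@d
def onplane(c,u,v,z):
    d=ray(c,u,v); e=np.array(c['eye']); return e+d*(z-e[2])/d[2]
def proj(c,P):
    q=np.array(c['rotation']).T@(np.array(P)-c['eye']); return np.array([c['cx']+foc(c)*q[0]/q[2],c['cy']+foc(c)*q[1]/q[2]])
def tri(obs):
    A=0;b=0
    for c,u,v in obs:
        d=ray(c,u,v);d/=np.linalg.norm(d);M=np.eye(3)-np.outer(d,d);A=A+M;b=b+M@c['eye']
    x=np.linalg.solve(A,b); return x
E
python3 - <<'E'
from h import *
np.set_printoptions(precision=4,suppress=True)
for n in('scene','top'):
    d=cap(n,n+'0'); print(n,d['eye'],d['rotation'],d['vertical_fov'],d['cx'],d['cy'])
s=sense();print(s)
d=cap('wrist','w0');print(d['tool_from_camera'])
E
```

```text
scene [-0.3864 -0.4799  0.7209] [[ 0.6845 -0.3184  0.6558]
 [-0.729  -0.3049  0.6129]
 [ 0.0048 -0.8976 -0.4408]] 50.455996688477356 313.9504518747707 234.5742858299596
top [0.4466 0.3828 1.5908] [[-0.0047 -0.9973  0.0737]
 [-0.9999  0.0039 -0.0108]
 [ 0.0105 -0.0737 -0.9972]] 42.439713049706526 323.7561699686631 237.2352983959317
{'time_s': 0.1, 'joints': array([-61.1575,  22.0872,   0.3871,  -0.0228, -68.4126, -14.8182]), 'joint_velocities': array([-0.0717, -0.0324,  0.1606,  0.1522, -0.0607,  0.009 ]), 'effort': array([ -0.0007, -39.1689,  18.7936,   4.2319,   0.0135,  -0.0001]), 'tcp_pos': array([ 0.1513, -0.6058,  0.2216]), 'ee_rot': array([[-0.9702, -0.2422, -0.0006],
       [-0.2422,  0.9702,  0.0019],
       [ 0.0001,  0.002 , -1.    ]]), 'wrist_force': array([ 0.7537,  0.2638, -0.057 ]), 'moment': array([-0.0336,  0.0188,  0.0097]), 'gripper_force': 0.0, 'gripper_width': 0.9997434413523015}
[[-0.0002 -0.9615 -0.2747  0.0754]
 [ 1.     -0.0001 -0.0002 -0.0014]
 [ 0.0001 -0.2747  0.9615 -0.1615]
 [ 0.      0.      0.      1.    ]]
```

View pics/scene0.png

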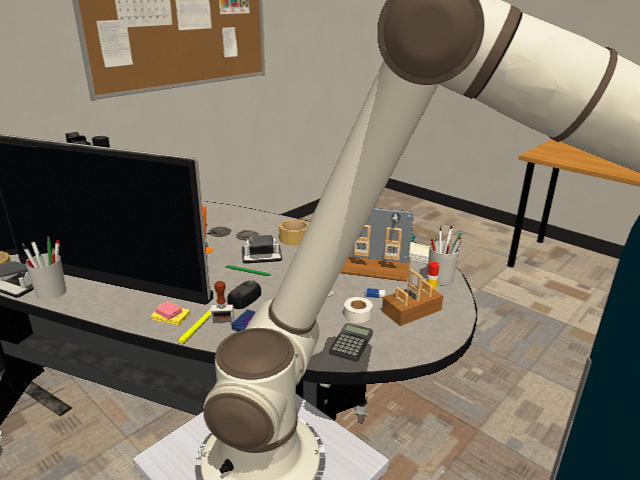

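View pics/top0.png

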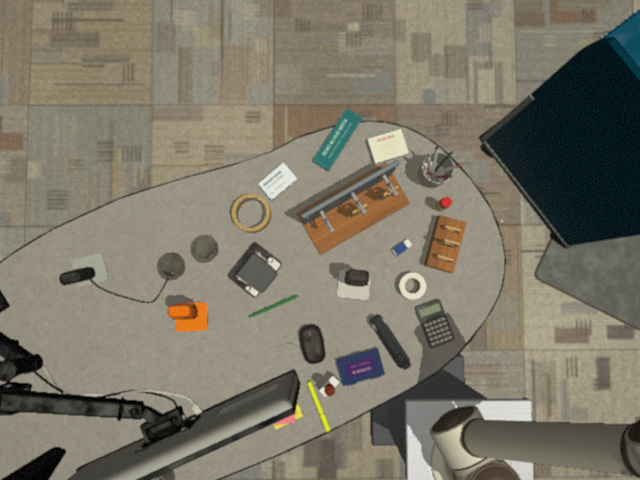

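```bash
python3 - <<'E'
from h import *
a=cv2.imread('pics/top0.png')[150:300,295:475]; b=cv2.imread('pics/scene0.png')[200:330,320:480]
A=cv2.resize(a,None,fx=4.4,fy=4.4,interpolation=cv2.INTER_CUBIC)[:600];
cv2.imwrite('pics/c1.png',cv2.resize(a,None,fx=4,fy=4,interpolation=cv2.INTER_CUBIC))
E
```

```text
(no output)
```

View pics/c1.png

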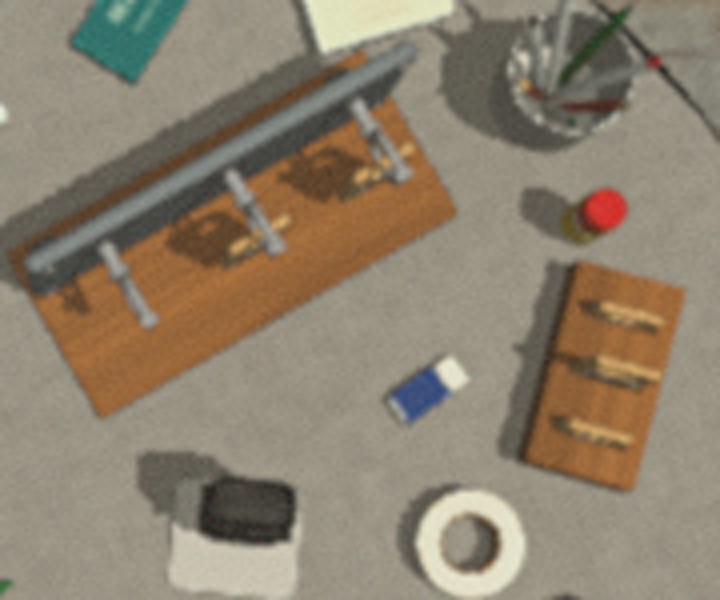

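```bash
python3 - <<'E'
from h import *
np.set_printoptions(precision=4,suppress=True)
c=ld('top0')
def P(u,v,z): return onplane(c,295+u/4-.375,150+v/4-.375,z)
B=[P(*q,.042) for q in((577,262),(685,290),(630,490),(523,460))]
print('block',np.array(B),np.mean(B,0),[np.linalg.norm(B[i]-B[i-1]) for i in range(4)])
e=(B[0]-B[3])+(B[1]-B[2]);print('yaw',np.degrees(np.arctan2(e[1],e[0])))
for q in((585,305),(660,320),(580,366),(658,375),(555,427),(632,437)): print('tag',P(*q,.058+.014),P(*q,.11))
F=[P(*q,.01) for q in((100,416),(457,213))];print('foot front',F,np.linalg.norm(F[1]-F[0]))
e=F[0]-F[1];print('board yaw',np.degrees(np.arctan2(-e[0],e[1])))
for q in((150,320),(277,248),(402,174)): print('hinge',P(*q,.172))
for q in((107,250),(232,178),(358,103)): print('hookback',P(*q,.168))
R=[P(*q,.144) for q in((203,482),(296,485),(293,541),(200,537))];print('reader head',np.array(R))
R=[P(*q,.005) for q in((170,480),(298,485),(297,598),(170,590))];print('reader foot',np.array(R))
E
```

```text
block [[0.6159 0.0752 0.042 ]
 [0.5979 0.0073 0.042 ]
 [0.472  0.0446 0.042 ]
 [0.4911 0.1114 0.042 ]] [0.5442 0.0596 0.042 ] [np.float64(0.12988283394360398), np.float64(0.07028237834282311), np.float64(0.13122787620419907), np.float64(0.06955317121073552)]
yaw -16.356647263147128
tag [0.5858 0.0767 0.072 ] [0.5824 0.0844 0.11  ]
tag [0.5764 0.0304 0.072 ] [0.5731 0.0393 0.11  ]
tag [0.5481 0.0805 0.072 ] [0.5455 0.0881 0.11  ]
tag [0.5423 0.0324 0.072 ] [0.5399 0.0412 0.11  ]
tag [0.5105 0.0966 0.072 ] [0.5089 0.1038 0.11  ]
tag [0.5041 0.0492 0.072 ] [0.5027 0.0576 0.11  ]
foot front [array([0.5214, 0.3765, 0.01  ]), array([0.6514, 0.1458, 0.01  ])] 0.26482045226075207
board yaw 29.403248818236502
hinge [0.5689 0.3481 0.172 ]
hinge [0.6104 0.2745 0.172 ]
hinge [0.6533 0.2016 0.172 ]
hookback [0.61   0.3727 0.168 ]
hookback [0.6518 0.2999 0.168 ]
hookback [0.6956 0.2262 0.168 ]
reader head [[0.4762 0.317  0.144 ]
 [0.4742 0.2626 0.144 ]
 [0.4415 0.2646 0.144 ]
 [0.4441 0.319  0.144 ]]
reader foot [[0.4804 0.3318 0.005 ]
 [0.4768 0.2497 0.005 ]
 [0.4047 0.2511 0.005 ]
 [0.4102 0.3322 0.005 ]]
```

```bash
python3 - <<'E'
from h import *
np.set_printoptions(precision=3,suppress=True)
t=ld('top0');s=ld('scene0')
for f in np.linspace(0,1,7):
    p=np.array([.1513,-.6058,.24])*(1-f)+f*np.array([.543,.062,.24]); print(p,proj(t,p),proj(s,p))
print('monitor corner',m:=tri([(t,298,373),(s,199,159)]),proj(t,m),proj(s,m))
for (u,v) in((485,145),(570,245),(540,270)):
  for z in (-.7,0,.5): print(u,v,z,onplane(t,u,v,z))
for (u,v) in((580,360),(555,480),(639,210)):
  for z in (-.7,0,.3): print('s',u,v,z,onplane(s,u,v,z))
E
```

```text
[ 0.151 -0.606  0.24 ] [775.234 417.788] [792.044 546.926]
[ 0.217 -0.495  0.24 ] [722.524 387.461] [672.32  442.404]
[ 0.282 -0.383  0.24 ] [670.096 357.296] [590.069 370.596]
[ 0.347 -0.272  0.24 ] [617.95  327.293] [530.078 318.222]
[ 0.412 -0.161  0.24 ] [566.082 297.45 ] [484.388 278.334]
[ 0.478 -0.049  0.24 ] [514.491 267.766] [448.429 246.941]
[0.543 0.062 0.24 ] [463.174 238.24 ] [419.393 221.591]
monitor corner [0.252 0.435 0.369] [290.816 383.214] [209.955 159.812]
485 145 -0.7 [ 0.962 -0.251 -0.7  ]
485 145 0 [ 0.805 -0.057  0.   ]
485 145 0.5 [0.692 0.081 0.5  ]
570 245 -0.7 [ 0.583 -0.56  -0.7  ]
570 245 0 [ 0.541 -0.272  0.   ]
570 245 0.5 [ 0.512 -0.066  0.5  ]
540 270 -0.7 [ 0.491 -0.445 -0.7  ]
540 270 0 [ 0.477 -0.192  0.   ]
540 270 0.5 [ 0.468 -0.011  0.5  ]
s 580 360 -0.7 [ 1.629 -0.141 -0.7  ]
s 580 360 0 [ 0.636 -0.308  0.   ]
s 580 360 0.3 [ 0.211 -0.38   0.3  ]
s 555 480 -0.7 [ 0.962 -0.282 -0.7  ]
s 555 480 0 [ 0.298 -0.38   0.   ]
s 555 480 0.3 [ 0.013 -0.421  0.3  ]
s 639 210 -0.7 [ 3.606  0.105 -0.7  ]
s 639 210 0 [ 1.639 -0.183  0.   ]
s 639 210 0.3 [ 0.796 -0.307  0.3  ]
```

Request:
step_arm --targets "-2.46 2.51 -0.17 0;-2.46 2.51 -0.17 0;-2.46 2.51 -0.17 0;-2.46 2.51 -0.17 0;-2.46 2.51 -0.17 0;-2.46 2.51 -0.17 0;-2.46 2.51 -0.17 0;-2.46 2.51 -0.17 0;-2.46 2.51 -0.17 0;-2.46 2.51 -0.17 0;-2.46 2.51 -0.17 0;-2.46 2.51 0 0" --claw 7

```text
time_s: 1.15
tcp_pos: [0.3654, -0.241, 0.2416]
ee_rot: [[-0.97, -0.242, 0.001], [-0.242, 0.97, -0.0], [-0.001, -0.0, -1.0]]
wrist_force: [1.1, -0.8, -0.6]
gripper_width: 0.807
gripper_force: 0.0
```

Request:
step_arm --targets "-2.46 2.51 0 0;-2.46 2.51 0 0;-2.46 2.51 0 0;-2.46 2.51 0 0;-2.46 2.51 0 0;-2.46 2.51 0 0;-2.46 2.51 0 0;0 0 0 6;0 0 0 6;0 0 0 6;0 0 0 6;0 0 0 6"

```text
time_s: 2.15
tcp_pos: [0.4891, -0.0302, 0.2409]
ee_rot: [[-0.96, 0.28, -0.001], [0.28, 0.96, 0.0], [0.001, -0.0, -1.0]]
wrist_force: [0.0, 0.4, 0.6]
gripper_width: 0.807
gripper_force: 0.0
```

Request:
step_arm --targets "0 0 0 0.4;0 0 0 0;0 0 0 0"

```text
time_s: 2.4
tcp_pos: [0.4893, -0.0305, 0.2411]
ee_rot: [[-0.96, 0.28, -0.0], [0.28, 0.96, -0.0], [0.0, -0.0, -1.0]]
wrist_force: [0.4, 1.0, -0.4]
gripper_width: 0.803
gripper_force: 0.0
```

Request:
step_arm --targets "-0.62 2.64 0 0;-0.62 2.64 0 0;-0.62 2.64 0 0;-0.62 2.64 0 0;0 0 0 0;0 0 0 0"

```text
time_s: 2.9
tcp_pos: [0.5432, 0.0649, 0.2406]
ee_rot: [[-0.96, 0.279, -0.001], [0.279, 0.96, -0.0], [0.001, -0.001, -1.0]]
wrist_force: [-0.2, -0.8, 0.4]
gripper_width: 0.806
gripper_force: 0.0
```

```bash
python3 - <<'E'
from h import *
cap('wrist','w1');cap('scene','s1');print(sense()['tcp_pos'],sense()['joints'])
a=cv2.imread('pics/w1.png');b=cv2.imread('pics/s1.png')[190:330,310:490]
cv2.imwrite('pics/s1c.png',cv2.resize(b,None,fx=4,fy=4,interpolation=cv2.INTER_CUBIC))
E
```

```text
[0.54247283 0.06356192 0.24099315] [ 2.36927467e+01  1.36365296e+01 -8.96551782e+00 -4.38031424e-03
 -6.74522663e+01 -1.30023810e+02]
```

View pics/w1.png

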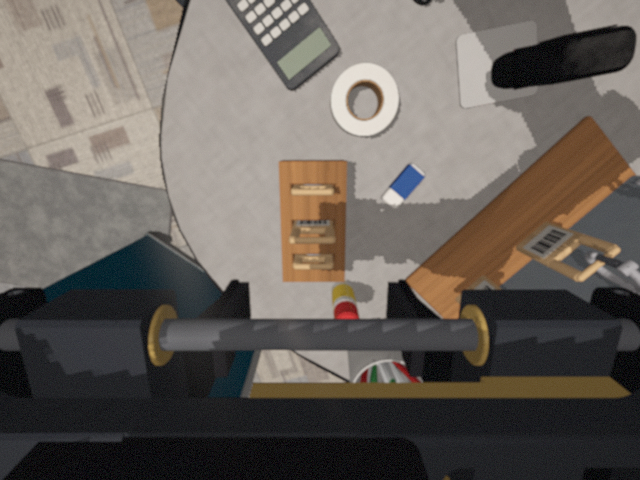

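```bash
python3 - <<'E'
from h import *
a=cv2.resize(cv2.imread('pics/w1.png')[150:290,270:360],None,fx=4,fy=4,interpolation=cv2.INTER_CUBIC)
b=cv2.resize(cv2.imread('pics/s1.png')[180:330,310:490],None,fx=2.4,fy=2.4,interpolation=cv2.INTER_CUBIC)
o=np.zeros((560,360+432,3),np.uint8);o[:,:360]=a;o[:360,360:]=b;cv2.imwrite('pics/c2.png',o)
E
```

```text
(no output)
```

View pics/c2.png

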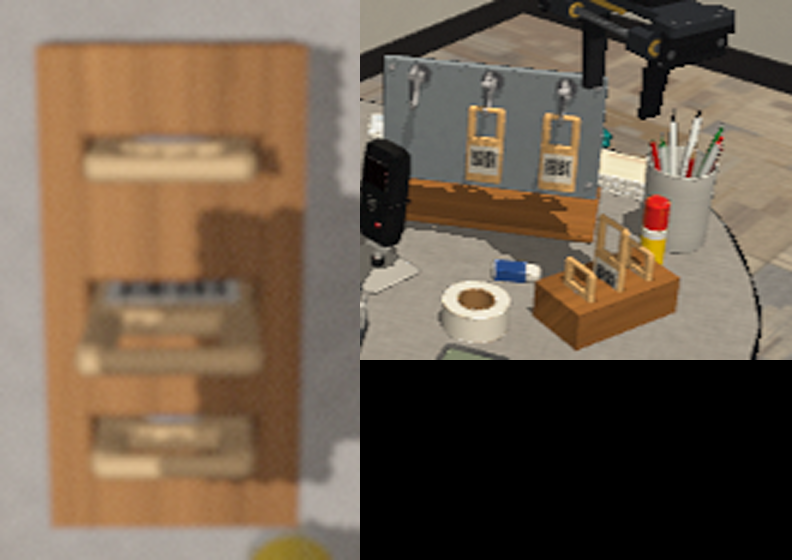

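```bash
python3 - <<'E'
from h import *
np.set_printoptions(precision=4,suppress=True)
c=ld('w1');s=sense();p=s['tcp_pos'];R=np.array(s['ee_rot'])
def P(u,v,z): return onplane(c,270+u/4-.375,150+v/4-.375,z)
a,b=P(78,359,.107),P(262,359,.107);m=(a+b)/2
print('bar',a,b,m,np.linalg.norm(a-b))
B=[P(*q,.042) for q in((37,44),(305,44),(299,525),(52,525))]
print(np.array(B),np.mean(B,0),[np.linalg.norm(B[i]-B[i-1]) for i in range(4)])
e=B[1]-B[0]+B[2]-B[3];f=B[3]-B[0]+B[2]-B[1]
print('yaw y edge',np.degrees(np.arctan2(e[0],-e[1])),'x edge',np.degrees(np.arctan2(f[1],f[0])),'tool x yaw',np.degrees(np.arctan2(R[1,0],R[0,0])))
print('shift',R.T@(np.array([*m[:2],.083])-p)*100, R.T@(np.array([*np.mean(B,0)[:2],.083])-p)*100)
E
```

```text
bar [0.5399 0.0376 0.107 ] [0.5513 0.0769 0.107 ] [0.5456 0.0572 0.107 ] 0.040856680612548865
[[0.473  0.0423 0.042 ]
 [0.492  0.1078 0.042 ]
 [0.6183 0.0723 0.042 ]
 [0.599  0.0058 0.042 ]] [0.5456 0.057  0.042 ] [np.float64(0.13116323827177653), np.float64(0.06818887659823455), np.float64(0.1311559168133615), np.float64(0.06929162305651661)]
yaw y edge 163.78912544145948 x edge -15.92473508667054 tool x yaw 163.66724333951905
shift [-0.491  -0.5095 15.7992] [-0.4926 -0.5307 15.7992]
```

Request:
step_arm --targets "-0.49 -0.52 1.8 0;0 0 2 0;0 0 2 0;0 0 2 0;0 0 2 0;0 0 2 0;0 0 2 0;0 0 1.4 0;0 0 0.6 0;0 0 0 0;0 0 0 0;0 0 0 0" --claw 7

```text
time_s: 4.0
tcp_pos: [0.5469, 0.0575, 0.0845]
ee_rot: [[-0.959, 0.282, 0.002], [0.282, 0.959, 0.001], [-0.002, 0.001, -1.0]]
wrist_force: [0.0, 0.8, 0.5]
gripper_width: 0.805
gripper_force: 0.0
```

Request:
step_arm --targets "0 0 0 0;0 0 0 0;0 0 0 0;0 0 0 0;0 0 0 0;0 0 0 0;0 0 0 0;0 0 0 0" --claw 3.6

```text
time_s: 4.67
tcp_pos: [0.5463, 0.0576, 0.0834]
ee_rot: [[-0.959, 0.282, 0.0], [0.282, 0.959, 0.0], [-0.0, 0.0, -1.0]]
wrist_force: [1.1, 0.3, 1.1]
gripper_width: 0.48
gripper_force: 30.0
```

Request:
step_arm --targets "0 0 -0.5 0;0 0 -0.8 0;0 0 -0.8 0;0 0 -0.8 0;0 0 -0.8 0;0 0 -1.3 0;0 0 -2 0;0 0 -2 0;0 0 -2 0;0 0 -2 0;0 0 -2 0;0 0 0 0"

```text
time_s: 5.67
tcp_pos: [0.5485, 0.058, 0.2388]
ee_rot: [[-0.96, 0.281, 0.01], [0.281, 0.96, 0.002], [-0.009, 0.005, -1.0]]
wrist_force: [-0.0, 0.2, -0.0]
gripper_width: 0.477
gripper_force: 30.0
```

```bash
python3 - <<'E'
from h import *
cap('wrist','w2');cap('scene','s2');print(sense()['tcp_pos'],sense()['joints'],sense()['wrist_force'])
a=cv2.imread('pics/w2.png')
b=cv2.resize(cv2.imread('pics/s2.png')[160:330,300:490],None,fx=4,fy=3.5,interpolation=cv2.INTER_CUBIC)
o=np.zeros((595,760,3),np.uint8);o[:]=b;cv2.imwrite('pics/c3.png',o)
E
```

```text
[0.54623936 0.0577355  0.2343475 ] [ 2.29328560e+01  1.41176580e+01 -9.28905913e+00 -2.62778302e-02
 -6.64595337e+01 -1.29308627e+02] [-0.32290573  0.234131   -0.27408442]
```

View pics/w2.png

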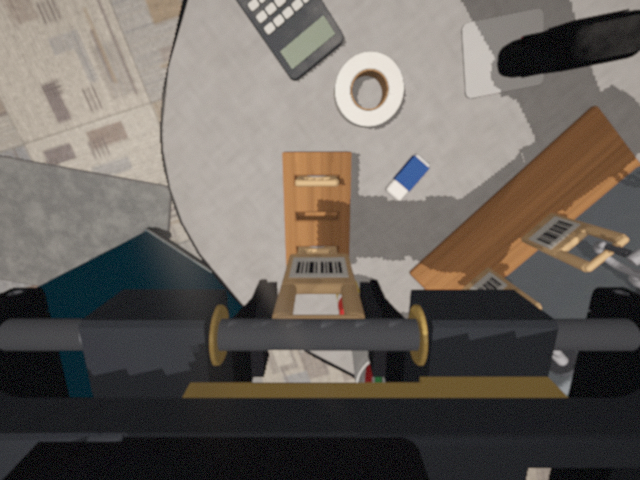

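Request:
step_arm --targets "1.55 1.92 -0.5 0;1.55 1.92 -0.5 0;1.55 1.92 -0.5 0;1.55 1.92 -0.5 0;1.55 1.92 -0.5 0;1.55 1.92 -0.5 0;1.55 1.92 -0.5 0;1.55 1.92 0 0;0 0 0 0;0 0 0 0;0 0 0 0"

```text
time_s: 6.68
tcp_pos: [0.4701, 0.2394, 0.2672]
ee_rot: [[-0.959, 0.282, -0.002], [0.282, 0.959, -0.002], [0.001, -0.002, -1.0]]
wrist_force: [-0.1, -0.4, -0.2]
gripper_width: 0.479
gripper_force: 30.0
```

```bash
python3 - <<'E'
from h import *
cap('wrist','w3');s=sense();print(s['tcp_pos'],s['joints'])
E
```

```text
[0.47033304 0.23906817 0.26744192] [ 4.45710041e+01  1.08220721e+01 -8.78369776e+00 -6.23457054e-03
 -7.05012582e+01 -1.50980343e+02]
```

View pics/w3.png

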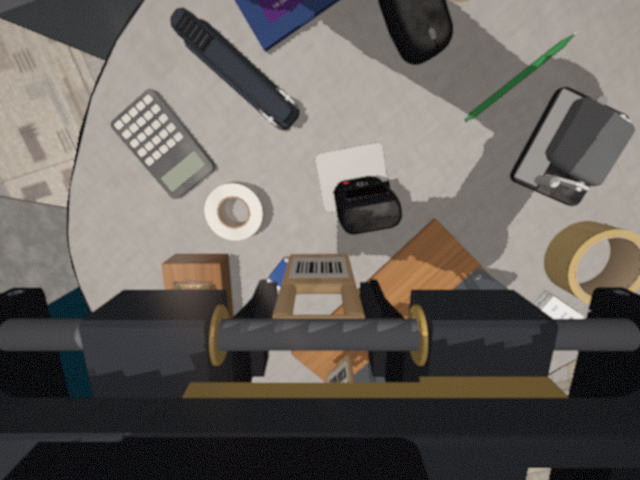

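```bash
python3 - <<'E'
from h import *
cv2.imwrite('pics/c4.png',cv2.resize(cv2.imread('pics/w3.png')[135:245,300:420],None,fx=5,fy=5,interpolation=cv2.INTER_CUBIC))
E
```

```text
(no output)
```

View pics/c4.png

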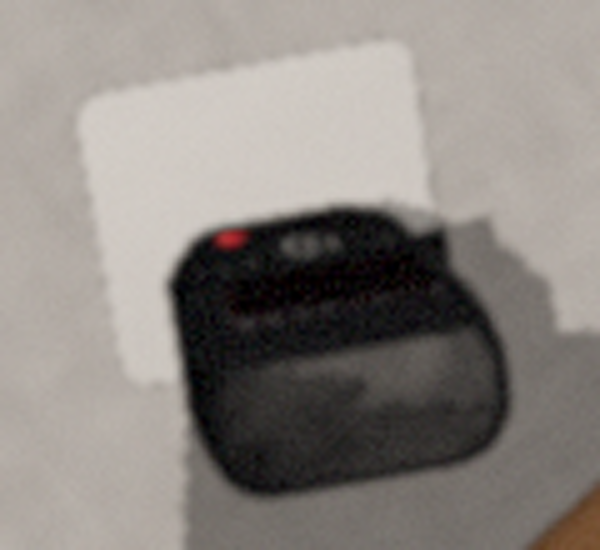

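```bash
python3 - <<'E'
from h import *
np.set_printoptions(precision=4,suppress=True)
c=ld('w3');
def P(u,v,z): return onplane(c,300+u/5-.4,135+v/5-.4,z)
def y(a,b): d=b-a; return np.degrees(np.arctan2(d[1],d[0]))
a,b=P(78,106,.006),P(410,40,.006);l=P(130,383,.006);print('foot front',a,b,np.linalg.norm(b-a),'yaw',y(a,b)-90,'left yaw',y(a,l),np.linalg.norm(l-a))
m=(a+b)/2;ya=np.radians(y(a,b)-90);x=np.array([np.cos(ya),np.sin(ya)]);print('foot centre if 72 deep',m[:2]+.036*x)
a,b=P(215,366,.144),P(470,333,.144);print('head top front',a,b,'yaw',y(a,b)-90)
a,b=P(240,493,.144),P(475,452,.144);print('head top back',a,b,'yaw',y(a,b)-90)
a,b=P(180,290,.144),P(508,390,.144);print('sides',a,b)
for z in (.03,.04,.05,.06):print('head low front',P(280,222,z),y(P(190,243,z),P(370,205,z))-90)
# pass in hand
s=sense();R=np.array(s['ee_rot']);p=np.array(s['tcp_pos'])
for q in((-0.0035,-.021),(-.0035,.021)):
  for zz in(0,.03,.058): print('exp',zz,proj(c,p+R@np.array([.0035,q[1],.069-zz])))
E
```

```text
foot front [0.4068 0.2526 0.006 ] [0.4144 0.3319 0.006 ] 0.07968335657795245 yaw -5.479638920549746 left yaw -5.527706951316454 0.0679086224953308
foot centre if 72 deep [0.4464 0.2888]
head top front [0.4508 0.2648 0.144 ] [0.4574 0.3069 0.144 ] yaw -8.898502249010704
head top back [0.4731 0.2631 0.144 ] [0.4774 0.3032 0.144 ] yaw -6.119508516321588
sides [0.437  0.2626 0.144 ] [0.4685 0.3108 0.144 ]
head low front [0.4439 0.29   0.03  ] -4.529041193705197
head low front [0.4428 0.2892 0.04  ] -4.529041193705183
head low front [0.4416 0.2884 0.05  ] -4.529041193705197
head low front [0.4405 0.2877 0.06  ] -4.529041193705268
exp 0 [289.6752 252.6978]
exp 0.03 [285.804 267.111]
exp 0.058 [281.1034 284.6125]
exp 0 [349.6088 252.7403]
exp 0.03 [353.885  267.1595]
exp 0.058 [359.0775 284.6684]
```

Request:
step_arm --targets "0 0 0 -7;0 0 0 -7;0 0 0 -7;0 0 0 -7;0 0 0 -7;0 0 0 -7;0 0 0 -7;0 0 0 -7;0 0 0 -7;0 0 0 -7;0 0 0 -7;0 0 0 -7"

```text
time_s: 7.73
tcp_pos: [0.4708, 0.2386, 0.2678]
ee_rot: [[-0.377, -0.926, -0.001], [-0.926, 0.377, -0.001], [0.001, 0.001, -1.0]]
wrist_force: [0.2, -0.1, -0.5]
gripper_width: 0.473
gripper_force: 30.0
```

Request:
step_arm --targets "0 0 0 -7;0 0 0 -7;0 0 0 -7;0 0 0 -7;0 0 0 -7;0 0 0 -7;0 0 0 -7;0 0 0 -7;0 0 0 -7;0 0 0 -7;0 0 0 -7;0 0 0 -7"

```text
time_s: 8.73
tcp_pos: [0.4708, 0.2386, 0.2678]
ee_rot: [[0.882, -0.472, -0.001], [-0.472, -0.882, -0.001], [-0.0, 0.001, -1.0]]
wrist_force: [-0.6, 0.6, -0.4]
gripper_width: 0.476
gripper_force: 30.0
```

Request:
step_arm --targets "0 0 0 -7;0 0 0 -7;0 0 0 -7;0 0 0 -2.35;-1.58 -0.81 0 0;-1.58 -0.81 0 0;-1.58 -0.81 0 0;-1.58 -0.81 0 0;-1.58 -0.81 0 0;-1.58 -0.81 0 0;0 0 0 0;0 0 0 0"

```text
time_s: 9.73
tcp_pos: [0.3804, 0.2961, 0.2682]
ee_rot: [[0.996, -0.087, 0.0], [-0.087, -0.996, -0.0], [0.0, 0.0, -1.0]]
wrist_force: [0.6, -0.5, -0.4]
gripper_width: 0.476
gripper_force: 30.0
```

Request:
step_arm --targets "0 0 1.5 0;0 0 1.5 0;0 0 1.5 0;0 0 1.5 0;0 0 1.5 0;0 0 1.5 0;0 0 1.5 0;0 0 1.5 0;0 0 0.8 0;0 0 0.6 0;0 0 0 0;0 0 0 0"

```text
time_s: 10.73
tcp_pos: [0.3809, 0.2966, 0.1345]
ee_rot: [[0.996, -0.088, 0.0], [-0.088, -0.996, 0.0], [0.0, -0.0, -1.0]]
wrist_force: [-0.3, -0.1, 0.6]
gripper_width: 0.477
gripper_force: 30.0
```

Request:
step_arm --targets "0 0 0 0;0 0 0 0;0 0 0 0;0 0 0 0;0 0 0 0;0 0 0 0;0 0 0 0;0 0 0 0;0 0 0 0;0 0 0 0;0 0 0 0;0 0 0 0"

```text
time_s: 11.73
tcp_pos: [0.3803, 0.2966, 0.1342]
ee_rot: [[0.996, -0.088, -0.0], [-0.088, -0.996, -0.0], [-0.0, 0.0, -1.0]]
wrist_force: [-0.4, -0.0, -0.3]
gripper_width: 0.478
gripper_force: 30.0
```

```bash
python3 - <<'E'
from h import *
cap('wrist','w4');cap('top','t4');s=sense();print(s['tcp_pos'],s['joints'],s['time_s'])
a=cv2.resize(cv2.imread('pics/w4.png')[100:380,180:480],None,fx=1.5,fy=1.5);
b=cv2.resize(cv2.imread('pics/t4.png')[200:310,270:350],None,fx=4,fy=4,interpolation=cv2.INTER_CUBIC)
o=np.zeros((440,770,3),np.uint8);o[:420,:450]=a;o[:,450:]=b;cv2.imwrite('pics/c5.png',o)
E
```

```text
[0.38031751 0.29660123 0.13421844] [ 5.72990433e+01  1.33691400e+01 -2.63445700e+01 -5.48483428e-04
 -5.02913404e+01  2.76757307e+01] 11.8333
```

View pics/c5.png

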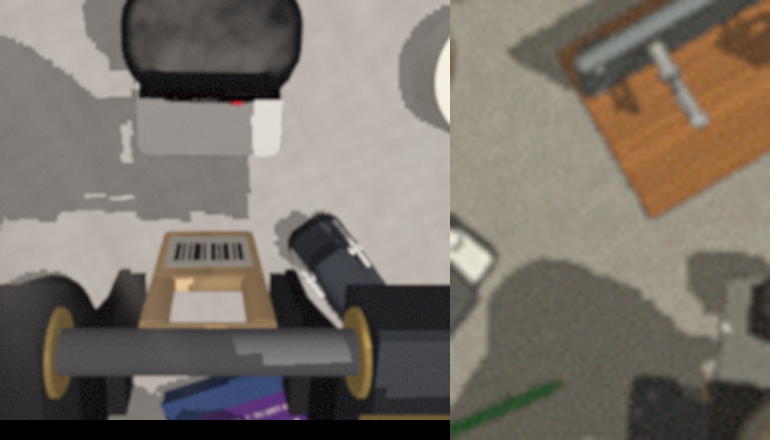

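```bash
python3 - <<'E'
from h import *
np.set_printoptions(precision=4,suppress=True)
c=ld('w4');
def P(u,v,z): return onplane(c,180+u/1.5-.17,100+v/1.5-.17,z)
print(P(138,153,.006),P(282,157,.006),P(140,72,.144),P(280,73,.144),P(127,30,.144),P(301,30,.144))
for z in(.02,.03,.04,.05,.06):print(z,P(210,99,z))
t=ld('t4')
def Q(u,v,z): return onplane(t,270+(u-450)/4-.375,200+v/4-.375,z)
# free hook: front tip and back
print('hook front',Q(701,122,.172),'back',Q(655,45,.168)); a,b=Q(650,216,.01),Q(770,150,.01);d=a-b;print(a,np.degrees(np.arctan2(-d[0],d[1])))
E
```

```text
[0.4142 0.3315 0.006 ] [0.4048 0.2507 0.006 ] [0.4565 0.3077 0.144 ] [0.4528 0.2682 0.144 ] [0.468  0.3099 0.144 ] [0.4637 0.2619 0.144 ]
0.02 [0.4409 0.2885 0.02  ]
0.03 [0.4414 0.2885 0.03  ]
0.04 [0.442  0.2885 0.04  ]
0.05 [0.4425 0.2885 0.05  ]
0.06 [0.443  0.2885 0.06  ]
hook front [0.5678 0.3475 0.172 ] back [0.613  0.3738 0.168 ]
[0.5214 0.3765 0.01  ] 28.589963607397017
```

Request:
step_arm --targets "0 0 0 0;0 0 0 0;0 0 0 0;0 0 0 0;0 0 0 0;0 0 0 0;0 0 0 0;0 0 0 0;0 0 0 0;0 0 0 0;0 0 0 0;0 0 -0.6 0"

```text
time_s: 12.83
tcp_pos: [0.3797, 0.2959, 0.1394]
ee_rot: [[0.996, -0.088, -0.002], [-0.088, -0.996, -0.002], [-0.002, 0.002, -1.0]]
wrist_force: [-0.4, -0.3, -0.5]
gripper_width: 0.477
gripper_force: 30.0
```

Request:
step_arm --targets "0 0 -1.6 0;0 0 -1.6 0;0 0 -1.6 0;0 0 -1.6 0;0 0 -1.6 0;0 0 -1.6 0;0 0 -1.6 0;0 0 -1.6 0;0 0 -1.6 0;0 0 -1.6 0;2 -0.8 0 0;2 -0.8 0 0"

```text
time_s: 13.83
tcp_pos: [0.4219, 0.3095, 0.3029]
ee_rot: [[0.996, -0.086, 0.003], [-0.086, -0.996, 0.004], [0.003, -0.004, -1.0]]
wrist_force: [-0.5, 0.6, -1.0]
gripper_width: 0.479
gripper_force: 30.0
```

Request:
step_arm --targets "2 -0.8 0 0;2 -0.8 0 0;2 -0.8 0 0;2 -0.8 0 0;2 -0.8 0 0;2 -0.8 0 0;2 -0.8 0 0;2 -0.8 0 0;0 0 0 7;0 0 0 7;0 0 0 7;0 0 0 7"

```text
time_s: 14.83
tcp_pos: [0.5867, 0.3587, 0.3002]
ee_rot: [[0.835, -0.55, -0.0], [-0.55, -0.835, -0.0], [-0.0, 0.001, -1.0]]
wrist_force: [-0.5, -0.5, -0.3]
gripper_width: 0.478
gripper_force: 30.0
```

Request:
step_arm --targets "0 0 0 7;0 0 0 7;0 0 0 7;0 0 0 7;0 0 0 7;0 0 0 7;0 0 0 7;0 0 0 7;0 0 0 7;0 0 0 7;0 0 0 7;0 0 0 7"

```text
time_s: 15.83
tcp_pos: [0.5865, 0.3587, 0.3005]
ee_rot: [[-0.46, -0.888, -0.0], [-0.888, 0.46, -0.0], [0.0, 0.0, -1.0]]
wrist_force: [-0.6, 0.5, -0.7]
gripper_width: 0.481
gripper_force: 30.0
```

Request:
step_arm --targets "0 0 0 7;0 0 0 7;0 0 0 7;0 0 0 7;0 0 0 5.75;0 0 0 0;0 0 0 0"

```text
time_s: 16.42
tcp_pos: [0.5865, 0.3588, 0.3005]
ee_rot: [[-0.871, -0.491, 0.0], [-0.491, 0.871, 0.0], [-0.0, 0.0, -1.0]]
wrist_force: [0.3, 0.9, -1.1]
gripper_width: 0.477
gripper_force: 30.0
```

```bash
python3 - <<'E'
from h import *
cap('wrist','w5');s=sense();print(s['tcp_pos'],s['joints'],s['time_s'],s['ee_rot'])
c=ld('w5');print(foc(c),proj(c,[.5685,.348,.172]),proj(c,[.5685,.348,.142]),proj(c,[.612,.373,.168]))
E
```

```text
[0.58655042 0.35876038 0.30038836] [ 4.48918300e+01  2.64025927e+01  1.82616020e+01  1.82095040e-03
 -8.18606550e+01 -1.05522949e+02] 16.4667 [[-8.71478102e-01 -4.90434418e-01  1.85677019e-06]
 [-4.90434418e-01  8.71478101e-01 -4.25596511e-05]
 [ 1.92545832e-05 -3.80004279e-05 -9.99999999e-01]]
343.99530253678876 [318.98884084 213.26115654] [318.91185418 207.29905586] [319.43766337 267.11495777]
```

```bash
python3 - <<'E'
from h import *
a=cv2.imread('pics/w5.png');h=cv2.cvtColor(a,cv2.COLOR_BGR2HSV)
for r in range(190,290,3):
    print(r,''.join('#' if h[r,c,1]>110 else ('.' if h[r,c,2]>150 else ('o' if h[r,c,2]>90 else '-')) for c in range(284,360)))
E
```

```text
190 ######################################################################......
193 ######################################################################......
196 ######################################################################o.....
199 ######################################################################......
202 ######################################################################......
205 #################################..###################################......
208 ##############################.ooooo.#################################......
211 ###########################.......o.....##############################......
214 ###########################..............############################.......
217 ###########################..............############################.......
220 #############################..........###############################......
223 #############################.........###############################.......
226 #############################.........###############################.......
229 ##############################........#####
[... 953 characters left out ...]
o-----ooooooo--oooooo---oooooo---oo..ooooooo--------
268 -ooo#oooooooo---oo-ooo--o-----ooooooo--oooooo---ooooooo--ooo.ooooooooooooo--
271 oooooooooooo----o--ooo-oo----oooooooo--oooooo----ooooooo--oo..oooooooooooo--
274 ooooooooooooooooooooooooooooo...oo..ooooooo..ooooooooo...oooo.oooooooooooooo
277 ooooooooooooooooooooooooooooo...oooooooooo...oooooooooo..ooooo..oooooooooooo
280 ooooooooooooooo#oo#oooo#oo##ooo##oo#oooooooooooooooooo#ooooo#oooo##ooooooooo
283 ooooooooooooooooooooooooooooooooooooooooooooooooooooooooooooo#oooooooo#oooo-
286 ooooooo#oooo#.............o.ooo.........................oooo#ooooo#oooooooo-
289 oooooooooooooo........oooooo...........................oooo#ooooooooooooooo-
```

```bash
python3 - <<'E'
from h import *
np.set_printoptions(precision=4,suppress=True)
c=ld('w5');s=sense();R=np.array(s['ee_rot']);p=np.array(s['tcp_pos'])
H=onplane(c,317.8,214.3,.171);print(H,'now-in-tool cm',R.T@(H-p)*100)
x=-R[:,0];b=R[:,1]
for d in(-.045,0,.012): 
    q=np.array([*(H+d*x)[:2],.1274]);print(d,q,R.T@(q-p)*100)
E
```

```text
[0.57   0.3476 0.171 ] now-in-tool cm [ 1.9913 -0.1537 12.9389]
-0.045 [0.5307 0.3256 0.1274] [ 6.4912 -0.1535 17.299 ]
0 [0.57   0.3476 0.1274] [ 1.9912 -0.1535 17.2989]
0.012 [0.5804 0.3535 0.1274] [ 0.7912 -0.1535 17.2989]
```

Request:
step_arm --targets "2.2 -0.15 0 0;2.2 0 0 0;2.1 0 0 0;0 0 2 0;0 0 2 0;0 0 2 0;0 0 2 0;0 0 2 0;0 0 2 0;0 0 2 0;0 0 2 0;0 0 1 0"

```text
time_s: 17.47
tcp_pos: [0.5295, 0.3249, 0.1277]
ee_rot: [[-0.872, -0.489, -0.003], [-0.489, 0.872, -0.002], [0.004, -0.001, -1.0]]
wrist_force: [-0.0, -0.3, -1.6]
gripper_width: 0.477
gripper_force: 30.0
```

Request:
step_arm --targets "0 0 0.3 0;0 0 0 0;0 0 0 0;0 0 0 0"

```text
time_s: 17.8
tcp_pos: [0.5314, 0.3264, 0.1289]
ee_rot: [[-0.872, -0.489, 0.002], [-0.489, 0.872, 0.002], [-0.003, 0.0, -1.0]]
wrist_force: [-0.6, 0.6, 0.2]
gripper_width: 0.476
gripper_force: 30.0
```

```bash
python3 - <<'E'
from h import *
np.set_printoptions(precision=4,suppress=True)
cap('wrist','w6');cap('scene','s6');s=sense();R=np.array(s['ee_rot']);p=np.array(s['tcp_pos']);print(p,s['wrist_force'],s['time_s'])
H=np.array([.57,.3476,.1274]);print(R.T@(H-p)*100)
a=cv2.resize(cv2.imread('pics/w6.png')[200:400,200:440],None,fx=1.6,fy=1.6)
b=cv2.resize(cv2.imread('pics/s6.png')[170:290,320:420],None,fx=4,fy=4,interpolation=cv2.INTER_CUBIC)
o=np.zeros((480,790,3),np.uint8);o[:320,:384]=a;o[:,390:]=b;cv2.imwrite('pics/c6.png',o)
E
```

```text
[0.5311 0.3262 0.1286] [ 0.871  -0.7477 -0.6671] 17.9
[-4.436  -0.0353  0.1329]
```

Request:
step_arm --targets "-0.6 0 0.13 0;-0.6 0 0 0;-0.6 0 0 0;-0.6 0 0 0;-0.6 0 0 0;-0.4 0 0 0;-0.2 0 0 0;-0.2 0 0 0;-0.2 0 0 0;-0.2 0 0 0;0 0 0 0;0 0 0 0"

```text
time_s: 18.9
tcp_pos: [0.5668, 0.3459, 0.1258]
ee_rot: [[-0.873, -0.488, -0.001], [-0.488, 0.873, -0.001], [0.001, -0.0, -1.0]]
wrist_force: [-1.3, -1.0, -0.9]
gripper_width: 0.477
gripper_force: 30.0
```

Request:
step_arm --targets "-0.2 0 0 0;-0.2 0 0 0;-0.2 0 0 0;-0.2 0 0 0;0 0 0 0;0 0 0 0"

```text
time_s: 19.4
tcp_pos: [0.5739, 0.3498, 0.1253]
ee_rot: [[-0.873, -0.488, -0.001], [-0.488, 0.873, -0.001], [0.002, -0.0, -1.0]]
wrist_force: [-2.0, -2.3, -2.3]
gripper_width: 0.479
gripper_force: 30.0
```

Request:
step_arm --targets "-0.2 0 -0.1 0;-0.2 0 0 0;-0.2 0 0 0;-0.1 0 0 0;0 0 0 0;0 0 0 0;0 0 0 0"

```text
time_s: 19.98
tcp_pos: [0.5803, 0.3535, 0.1265]
ee_rot: [[-0.873, -0.488, -0.0], [-0.488, 0.873, -0.0], [0.0, 0.0, -1.0]]
wrist_force: [-2.5, -1.7, -4.0]
gripper_width: 0.478
gripper_force: 30.0
```

```bash
python3 - <<'E'
from h import *
s=sense();R=np.array(s['ee_rot']);p=np.array(s['tcp_pos']);print(p,s['wrist_force'],s['time_s'],p@-R[:,0]*1,.6668)
H=np.array([.57,.3476,.1274]);print(R.T@(H-p)*100)
E
```

```text
[0.58031744 0.35354097 0.12651619] [-2.46178904 -1.66346129 -3.95495788] 19.9833 0.6790302374290563 0.6668
[ 1.19048988 -0.01494574 -0.08813307]
```

Request:
step_arm --targets "0 0 0.2 0;0 0 0.2 0;0 0 0.2 0;0 0 0.2 0;0 0 0.2 0;0 0 0.2 0;0 0 0.2 0;0 0 0.1 0;0 0 0 0;0 0 0 0"

```text
time_s: 20.82
tcp_pos: [0.5807, 0.3538, 0.1122]
ee_rot: [[-0.873, -0.488, 0.001], [-0.488, 0.873, 0.001], [-0.001, 0.0, -1.0]]
wrist_force: [0.2, -0.7, -0.8]
gripper_width: 0.477
gripper_force: 30.0
```

```bash
python3 - <<'E'
from h import *
s=sense();R=np.array(s['ee_rot']);p=np.array(s['tcp_pos']);print(p,s['wrist_force'],s['time_s'],p@-R[:,0]*1,.6668)
E
```

```text
[0.5806722  0.35380783 0.11219355] [ 0.22589014 -0.69660688 -0.82030662] 20.8167 0.6796166494121016 0.6668
```

Request:
step_arm --targets "0 0 0.2 0;0 0 0 0;0 0 0 0;0 0 0 0"

```text
time_s: 21.15
tcp_pos: [0.5805, 0.3537, 0.1101]
ee_rot: [[-0.873, -0.488, 0.001], [-0.488, 0.873, 0.0], [-0.001, 0.0, -1.0]]
wrist_force: [0.8, 0.3, -0.6]
gripper_width: 0.479
gripper_force: 30.0
```

Request:
step_arm --targets "0 0 0 0;0 0 0 0;0 0 0 0;0 0 0 0;0 0 0 0;0 0 0 0" --claw 6

```text
time_s: 21.65
tcp_pos: [0.5803, 0.3536, 0.11]
ee_rot: [[-0.873, -0.488, -0.0], [-0.488, 0.873, -0.0], [0.0, -0.0, -1.0]]
wrist_force: [1.0, 0.0, -0.1]
gripper_width: 0.687
gripper_force: 0.0
```

Request:
step_arm --targets "0 0 -0.5 0;0 0 -1 0;0 0 -1.5 0;0 0 -2 0;0 0 -2 0;0 0 -2 0;0 0 -2 0;0 0 -2 0;0 0 -2 0;0 0 -2 0;0 0 -2 0;0 0 0 0"

```text
time_s: 22.65
tcp_pos: [0.582, 0.3542, 0.3068]
ee_rot: [[-0.872, -0.489, 0.009], [-0.489, 0.873, 0.006], [-0.011, 0.001, -1.0]]
wrist_force: [1.1, 0.5, 0.8]
gripper_width: 0.692
gripper_force: 0.0
```

Request:
step_arm --targets "3 -1 0 0;3 -2 0 0;3 -3 0 0;2 -3 0 0;0 -3 0 0;0 -3 0 0;0 -3 0 0;0 -3 0 0;0 0 0 0;0 0 0 0;0 0 0 0;0 0 0 0"

```text
time_s: 23.65
tcp_pos: [0.5867, 0.1181, 0.3002]
ee_rot: [[-0.872, -0.489, 0.0], [-0.489, 0.872, 0.0], [-0.0, 0.0, -1.0]]
wrist_force: [-0.0, 0.8, -0.3]
gripper_width: 0.694
gripper_force: 0.0
```

```bash
python3 - <<'E'
from h import *
s=sense();print(s['tcp_pos'],s['wrist_force'],s['time_s'],s['gripper_width'])
cap('scene','s7');cap('wrist','w7');cap('top','t7')
a=cv2.resize(cv2.imread('pics/w7.png'),None,fx=.62,fy=.62)
b=cv2.resize(cv2.imread('pics/s7.png')[170:310,300:460],None,fx=2.45,fy=2.45,interpolation=cv2.INTER_CUBIC)
t=cv2.resize(cv2.imread('pics/t7.png')[170:250,300:400],None,fx=3.7,fy=3.7,interpolation=cv2.INTER_CUBIC)
o=np.zeros((600,792,3),np.uint8);o[:a.shape[0],:a.shape[1]]=a;o[:b.shape[0],399:399+b.shape[1]]=b[:, :393];o[300:300+t.shape[0],:t.shape[1]]=t;cv2.imwrite('pics/c7.png',o)
E
```

```text
[0.58666504 0.11810767 0.30019176] [-0.03344249  0.8475813  -0.34654911] 23.65 0.6938824085479239
```

View pics/c7.png

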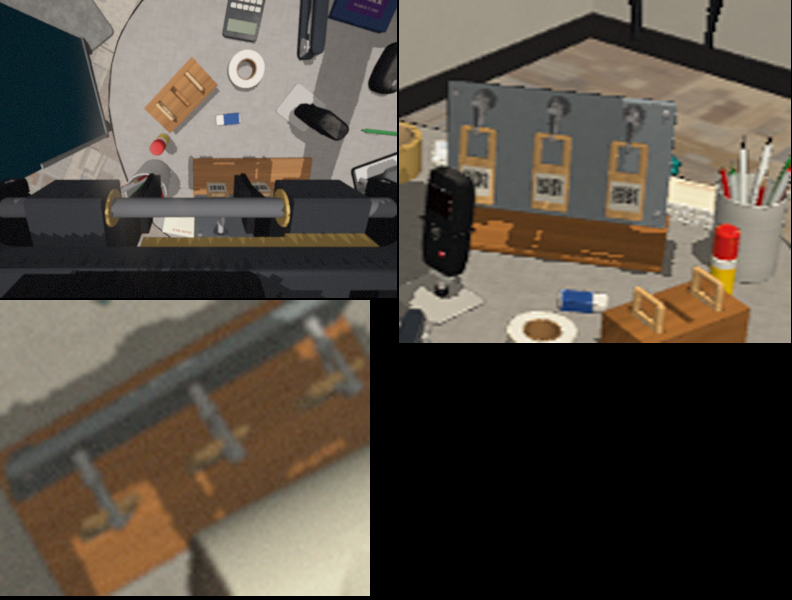

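The three passes now hang alike on their hooks with labels out: ours is at about (478,165) in the scene crop, and the tags are still in the block. I'll let it settle, then hand in.

Request:
step_arm --targets "0 0 0 0;0 0 0 0;0 0 0 0;0 0 0 0;0 0 0 0;0 0 0 0;0 0 0 0;0 0 0 0;0 0 0 0;0 0 0 0;0 0 0 0;0 0 0 0"

```text
time_s: 24.8
tcp_pos: [0.5871, 0.1173, 0.2999]
ee_rot: [[-0.873, -0.488, -0.0], [-0.488, 0.873, -0.0], [0.0, 0.0, -1.0]]
wrist_force: [0.5, -0.2, -0.0]
gripper_width: 0.694
gripper_force: 0.0
```

```bash
python3 -c "
from station import r
print(r.finish_job())"
```

```text
the job is handed in; nothing more can be done
None
```

I showed the pass to the reader from about 6 cm for roughly two seconds, then hung it on the free hook with its label out and handed the job in at about 25 s; the gate's push on the bar vanished as the bar went down, so I take it as shut, though I could not see it in the pictures.

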